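# Free a filter cube from a ratchet clamp

### The arm

A 6-joint arm with a two-finger parallel gripper is mounted at the origin on a cart in front of the work surface, level with it; the furniture and walls round the work are solid. World frame = base frame: x ahead of the robot, y to its left, z up, the work surface at z = 0. Lengths are in m, angles in rad, forces in N, time in s.
With the tool pointing down it reaches from about 0.275 to 0.75 m from the base axis. Payload 10.2 kg.
Tool frame: the origin (TCP) lies at the very end of the fingers, on their centre line; the grasp point (between the pads) lies bot.hold_point_z behind it (bot.hold_point_z is the distance from the TCP to the grasp point, in m); z points along the fingers, y is the line along which they close (so a half turn about z gives the same grasp; the last joint's range is limited). The gripper opens to 85 mm and grips with 20 to 120 N. Pads are 22 mm wide; open, the fingers measure 114 mm over their backs; the gripper's body (76 mm by 85 mm) begins 54 mm behind the grasp point. The pads swing forward as they close: fully open they stand 13 mm farther back than shut.
Start: joints at [-0.223, 0.313, 1.498, -0, 1.331, -0.223], TCP at [0.525, -0, 0.231] pointing down, gripper open.
Joint ranges: [-2.94, 2.94], [-0.97, 2.17], [0.19, 2.56], [-1.23, 4.37], [0.02, 3.11], [-2.88, 2.88]. Speed limits (rad/s): [2.39, 2.39, 3.01, 3.14, 3.14, 3.14].

### API

Orientations are given as a rotation vector (axis times angle).
In Python, from workcell import bot, optics gives the robot as it stands.
- The arm moves only by the tool servo_tool, never from a script. Its argument "plan" is a list of rows, each an object with "jaw": the closure, from 0 (fully open) to 1 (shut); "travel": the shift along the tool's x, y, z in cm, a list of three; "twist": the turn about the tool's z in degrees. In form: [{"jaw": jaw, "travel": [dx, dy, dz], "twist": twist}, ...]. A call has exactly 5 rows; each row shifts and turns the commanded pose from where the row before left it, along the tool's axes as they then stand; what a row does not reach is not made up. A row lasts 1/10 s, in which the tool goes at most 50 mm and 8.59 degrees, less where a joint would pass 70% of its speed; a pose out of reach is approached as far as the arm can. A call with a gripper value outside its range is refused whole. The fingers move at their own pace and stop on an object; "grip_force" is the grip in N (left out, the last holds). Time passes only in rows, so rows that do not move let the fingers close, or fill a call up. It gives the time, the measured TCP pose, the force, the opening and the grip force at its end, in the units of the state.
- bot.state(): the state, without advancing time (a new reading comes with each control period).
- optics.get_image(name): name is "scene" or "side" or "wrist"; returns (picture, depth): 400x640x3 uint8, blue, green, red; 400x640 float32, m along the optical axis (not along the pixel's ray), 0 where there is no reading.
- optics.get_calibration(name): a dict with "camera_matrix" (3x3 intrinsics, pixels), "extrinsics" (4x4, takes a point from world to camera coordinates). Camera axes: x right, y down, z forward; pixel columns grow to the right and rows downward; lengths in m; the calibration is good to about 2 mm. A picture is of the moment at which its call begins: read the wrist's pose just before it. get_calibration takes no time and is no camera call; for the wrist camera it gives the pose at the moment of the call.
- bot.job_done(): hands the job in; it is judged then, once.
The state is a dict: "clock": time; "qpos": joint angles; "qd": joint speeds; "effort": joint torques, N m; "position": TCP position; "ee_rot": TCP orientation; "contact_force": force on the tool from outside, world axes, zero at the start; "torque": the same for the moment, N m; "opening": opening from 0.0 (shut) to 1.0 (fully open); "grip_force": force on a finger pad.
Only numpy, scipy, OpenCV 4.12 (cv2) and the standard library are available. Lean on these libraries where they do the work, as an engineer would, in place of code of your own. Each camera call takes 0.05 s, during which the arm holds its last target. There are 200 camera calls.

### The job

The filter cube in the ratchet clamp is finished. Lift the sprung pawl off the ratchet wheel by pressing gently on the thumb screw at the pawl's tail, without ramming it against its stop, and hold it down while the jaw backs off all the way. Only then take the cube out and stand it upright on the floor of the small open tray, letting go of it only when it is down; leave the other things where they stand.

Things in the scene. Friction and masses are not known exactly. Their poses are not given: they have to be found in the camera images.
- clamp: Ratchet clamp fixed to the table, base plate 188 x 58 x 12 mm. Origin: underside, z up; x runs from cube to thumb screw, y across. Along x (mm): base -76 to 112; anvil (fixed jaw) -76 to -62, 52 high; cube on a 20 high rest, -62 to -22; sliding jaw -22 to -3, 32 wide, 52 high; upright ratchet wheel, 40 diameter, at 30, top 56 high; pawl over it (65 high, 73 lifted), pin at 66, screw at 102.
- pawl: Sprung pawl, a steel rocker; origin on its pin, 55 mm above the table; pin = y, x towards the tail. Nose 36 mm to -x, in the wheel's teeth; thumb screw 36 mm to +x: pressing it down lifts the nose. It takes about 4 N to start, up to 10 N; the nose clears the teeth 4.5 mm down from first contact; hard stop at 6.7 mm. More than 16 N on the pawl damages it. Let up early, it catches the wheel again.
- tail_top (a point): Fixed point: centre of the flat top of the pawl's tail at rest, 40 mm above the table, straight under the thumb screw; axes as the clamp's. The steel thumb screw is a knurled disc 15 mm in diameter; it is screwed out by a different, unmeasured amount each time (friction holds it): its top is 5 to 25 mm above this point. Feel for it from above; closed fingertips serve.
- jaw (a joint): The clamp's sliding jaw, m: 0 clamped on the cube, grows as it backs off towards the wheel, 0.012 fully back against its stop. A return spring drives it while the pawl's nose is clear of the teeth, and a damper lets it creep at about 4 mm/s (3 s in all). It stays back when the pawl is let down.
- cube_center (a point): Centre of the filter cube, a dark box 40 (x) x 36 (y) x 40 mm high, about 70 g, axes parallel to the clamp's; centre 40 mm above the table at the start. Its 40 mm length is held between anvil and a 30 mm wide sprung pad on the jaw (6 N); the sides 36 mm apart (+y, -y) are free to grip from above. Grip it about 8 mm above the centre, so that the fingers clear the tray's rim.
- tray_floor (a point): Centre of the inner floor of the small open black tray, fixed, floor 4 mm above the table, z up. Inside 50 mm (x) by 46 mm (y); rim 7 mm above the floor, walls 4 mm thick, flange 74 x 70 x 3 mm round it. The cube stands in it with its 40 mm length along the tray's x, either way round, with 5 mm of room on every side.
- timer: Lab timer lying behind the tray, farther from the robot, 70 x 62 x 18 mm; origin at its underside. Leave alone.
- objective: White microscope objective lens standing upright to the right of the tray, 26 mm diameter, 48 mm high; origin at its underside. Leave alone.
- dish: Clear petri dish with lid, 55 mm diameter, 14 mm high, to the left of the clamp by the microscope; origin at its underside. Leave alone.

How it is judged:
On the way, in this order (a step that is already met when the one before it is completed fails the run):
1. the jaw is fully backed off while the cube still stands in the clamp (value of joint jaw above 0.0108 m and distance of cube_center from where it was at the start of the episode below 0.012 m), for 0.2 s.
2. the cube stands on the floor of the tray (x of cube_center in the frame of tray_floor between -0.007 and 0.007 m and y of cube_center in the frame of tray_floor between -0.007 and 0.007 m and z of cube_center in the frame of tray_floor below 0.0225 m and angle between cube_center's own z axis and vertical below 0.08 rad), for 0.2 s.
At the end, for the whole second after the job is handed in: The cube stands upright (within 5 degrees) on the floor of the tray, its centre within 7 mm of the tray's centre in each direction, let go, and the clamp's jaw is fully back (at least 10.5 of 12 mm); the other things stand where they were (all of step 2 and value of joint jaw above 0.0105 m); the robot touches nothing.
It fails at once if the pawl is pushed with more than 16 N (rammed against its stop) (contact force between any of the fingers, the arm and pawl above 16 N).
It fails at once if the cube is dragged out while the jaw still holds it (distance of cube_center from where it was at the start of the episode above 0.012 m and value of joint jaw below 0.0085 m).
It fails at once if the cube is let go more than about 25 mm above the tray floor (height (world z) of cube_center above 0.055 m and contact force between the fingers and cube below 0.02 N and distance of cube_center from where it was at the start of the episode above 0.02 m).
It fails at once if the timer, the objective or the dish is moved by more than 20 mm (distance of any of timer, objective, dish from where it was at the start of the episode above 0.02 m).
It also fails if it takes over 59 s, if anything falls off the work surface, if the arm or the gripper's body presses on something with over 40 N, if the wrist force passes 120 N, or if a joint passes its speed limit or range.

## Working session

There is one attempt and no reset: what is moved stays moved. The work goes in short steps, Python scripts to look and compute and a tool call to move; the robot and the scene stay as the last step left them, time stands still between calls to the robot, and variables do not carry over. Pictures are saved under pics/ and viewed, at most 10 in all, crops included, and the job is handed in when it is done.

Besides the shell and the picture viewer there is one more tool, called as name(argument=value, ...) on one line, values as JSON. servo_tool: Moves the arm, as the interface text tells. Its arguments: {"type":"object","properties":{"plan":{"type":"array"},"grip_force":{"type":"number"}},"required":["plan"]}

```bash
mkdir -p pics; python3 - <<'E'
from workcell import bot, optics
import cv2, numpy as np
s=bot.state(); print(s, bot.hold_point_z)
for n in ("scene","side","wrist"):
    c=optics.get_calibration(n); p,d=optics.get_image(n)
    cv2.imwrite(f"pics/{n}0.png",p); np.savez(f"{n}0.npz",p=p,d=d,K=c["camera_matrix"],E=c["extrinsics"])
    print(n,np.round(c["camera_matrix"],1).tolist(),np.round(c["extrinsics"],3).tolist())
a=cv2.imread("pics/scene0.png")
E
```

```text
{'clock': 0.0, 'qpos': array([-2.23416535e-01,  3.13407633e-01,  1.49845459e+00,  1.91598606e-05,
        1.33099377e+00, -2.23409944e-01]), 'qd': array([ 0.00038954,  0.00015378,  0.00077003, -0.00094729,  0.00032834,
       -0.00090261]), 'effort': array([-5.78409599e-04, -4.12261176e+01, -2.59742296e+01, -3.58453699e-04,
        4.11797926e-03, -1.23038126e-05]), 'position': array([5.24737789e-01, 4.36025814e-05, 2.30750166e-01]), 'ee_rot': array([-2.22069080e+00, -2.22066603e+00,  1.03235551e-03]), 'contact_force': array([-0.03394902, -0.25634652,  0.37926954]), 'torque': array([ 0.00458922, -0.01687576,  0.00797718]), 'grip_force': 0.0, 'opening': 0.9982811245185204} 0.0187
scene [[443.0, 0.0, 325.4], [0.0, 443.0, 197.6], [0.0, 0.0, 1.0]] [[0.677, -0.735, 0.02, -0.464], [-0.455, -0.44, -0.774, 0.279], [0.578, 0.516, -0.632, 0.612], [0.0, 0.0, 0.0, 1.0]]
side [[406.2, 0.0, 322.6], [0.0, 406.2, 197.8], [0.0, 0.0, 1.0]] [[0.841, -0.541, -0.013, -0.547], [-0.344, -0.517, -0.784, 0.222], [0.417, 0.664, -0.621, 0.705], [0.0, 0.0, 0.0, 1.0]]
wrist [[302.5, 0.0, 316.1], [0.0, 302.5, 200.0], [0.0, 0.0, 1.0]] [[1.0, 0.0, -0.001, -0.525], [0.0, -0.945, 0.328, -0.043], [-0.001, -0.328, -0.945, 0.381], [0.0, 0.0, 0.0, 1.0]]
```

View pics/scene0.png

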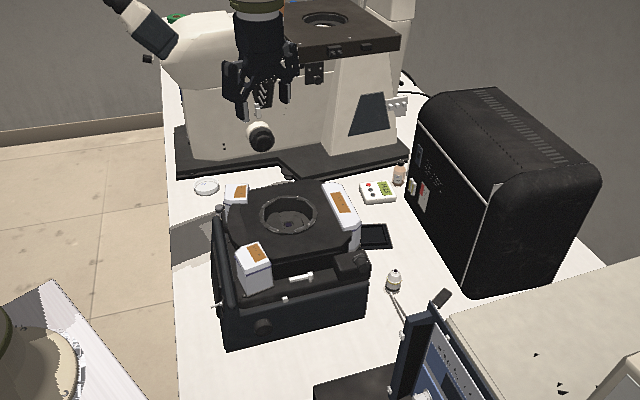

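View pics/wrist0.png

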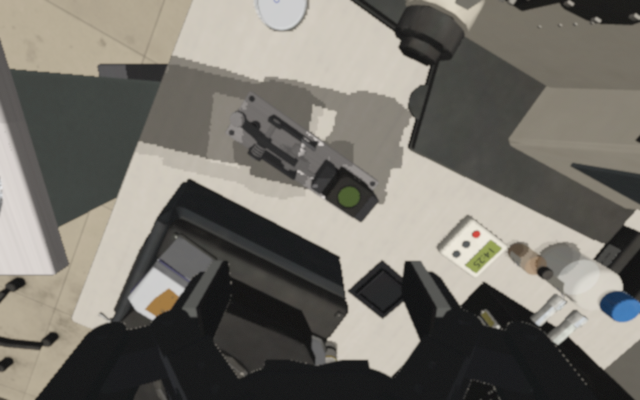

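The wrist view shows the clamp from the screw (about 238,130) to the cube (350,195). The tray is at (380,288), the timer at (472,245) and the dish at (282,10). The black box below the clamp is an obstacle. Next I'll measure with depth.

```bash
cat > h.py <<'E'
import numpy as np, cv2
def cloud(d,K,E):
    v,u=np.mgrid[:d.shape[0],:d.shape[1]]
    P=np.stack([(u-K[0,2])/K[0,0]*d,(v-K[1,2])/K[1,1]*d,d],-1)
    W=(P-E[:3,3])@E[:3,:3]; W[d<=0]=np.nan; return W
def ray(u,v,z,K,E):
    r=np.linalg.inv(K)@[u,v,1]; r=E[:3,:3].T@r; c=-E[:3,:3].T@E[:3,3]
    return c+r*(z-c[2])/r[2]
E
python3 - <<'E'
from h import *
f=np.load("wrist0.npz"); W=cloud(f['d'],f['K'],f['E'])
for u,v in [(237,132),(250,115),(300,160),(330,180),(350,195),(380,288),(380,265),(352,290),(408,290),(472,245),(282,10),(190,200),(330,290),(250,250),(270,330),(170,290),(440,30),(520,100),(600,280)]:
    print((u,v),np.round(W[v,u],4))
p=f['p']; a=cv2.resize(p[80:330,190:450],None,fx=2.3,fy=2.3,interpolation=cv2.INTER_CUBIC)
z=np.nan_to_num(W[80:330,190:450,2]); z=cv2.resize(np.clip(z*3000,0,255).astype(np.uint8),None,fx=.7*2.3/2.3,fy=.7)
cv2.imwrite("pics/c1.png",a); 
h=W[...,2]
# obstacles footprint per height above .1
for lo in (.08,.15,.2,.3):
    m=h>lo; m[270:, :]=m[270:,:]
    print(lo,m.sum(),np.nanmin(W[m],0).round(3) if m.any() else '',np.nanmax(W[m],0).round(3) if m.any() else '')
f=np.load("scene0.npz"); S=cloud(f['d'],f['K'],f['E'])
for u,v in [(290,215),(340,205),(235,192),(250,258),(350,260),(365,240),(205,187),(375,235),(392,280),(378,192)]: print('s',(u,v),S[v,u].round(3))
E
```

```text
(237, 132) [0.4324 0.0441 0.0139]
(250, 115) [0.4485 0.0631 0.0116]
(300, 160) [0.5076 0.0192 0.0536]
(330, 180) [ 0.5401 -0.0037  0.0509]
(350, 195) [ 0.5617 -0.018   0.0604]
(380, 288) [ 0.6164 -0.1766  0.0049]
(380, 265) [ 0.6144 -0.1404  0.0025]
(352, 290) [ 0.5767 -0.1814  0.003 ]
(408, 290) [ 5.677e-01 -5.000e-04  2.546e-01]
(472, 245) [ 0.73   -0.1016  0.0166]
(282, 10) [0.4896 0.1677 0.0143]
(190, 200) [ 0.3888 -0.0221  0.0653]
(330, 290) [ 0.5399 -0.1144  0.0963]
(250, 250) [ 0.457  -0.0655  0.0969]
(270, 330) [ 0.4859 -0.1033  0.1675]
(170, 290) [ 0.4112 -0.0585  0.1742]
(440, 30) [0.6182 0.1312 0.116 ]
(520, 100) [0.7447 0.0798 0.0296]
(600, 280) [ 0.8501 -0.1153  0.0758]
0.08 80569 [ 0.273 -0.256  0.08 ] [0.896 0.158 0.324]
0.15 45808 [ 0.354 -0.205  0.15 ] [0.828 0.142 0.324]
0.2 36395 [ 0.45  -0.013  0.215] [0.689 0.124 0.324]
0.3 19815 [ 0.451 -0.011  0.3  ] [0.599 0.02  0.324]
s (290, 215) [ 0.438 -0.149  0.153]
s (340, 205) [ 0.489 -0.206  0.176]
s (235, 192) [ 0.398 -0.067  0.176]
s (250, 258) [ 0.324 -0.191  0.174]
s (350, 260) [ 0.434 -0.275  0.148]
s (365, 240) [ 0.602 -0.182  0.004]
s (205, 187) [0.48  0.169 0.013]
s (375, 235) [ 0.625 -0.188  0.005]
s (392, 280) [ 0.533 -0.292  0.033]
s (378, 192) [ 0.725 -0.118  0.017]
```

View pics/c1.png

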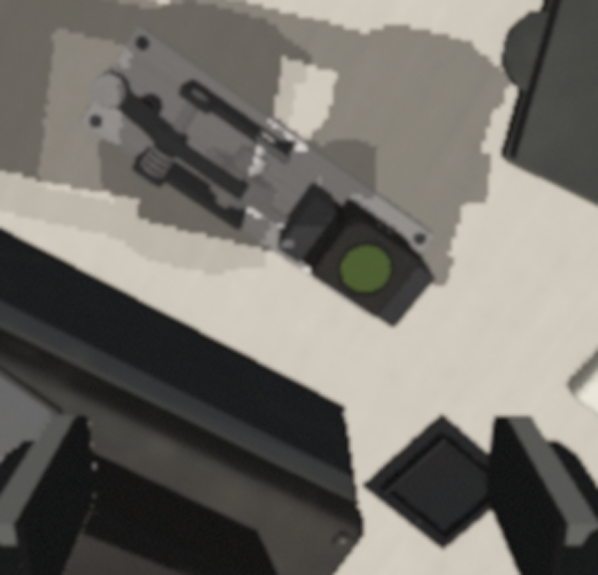

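View pics/side0.png

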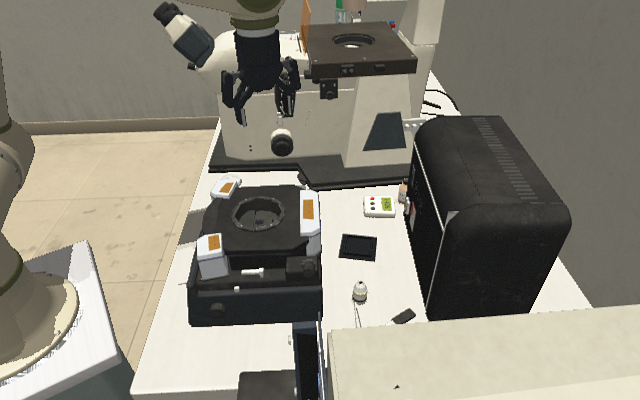

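The crop shows the screw disc at about (108,90), the cube's green dot at (365,268) and the tray partly hidden by the right finger. The side view shows the tray whole at (358,247). I'll fit outlines now.

```bash
python3 - <<'E'
from h import *
f=np.load("wrist0.npz"); K,E,p=f['K'],f['E'],f['p']; W=cloud(f['d'],K,E); z=W[...,2]
def mar(Pxy): 
    r=cv2.minAreaRect((Pxy*1000).astype(np.float32)); b=cv2.boxPoints(r); return np.round(r[0],1),np.round(r[1],1),round(r[2],1),b.round(0).tolist()
hsv=cv2.cvtColor(p,cv2.COLOR_BGR2HSV)
g=cv2.inRange(hsv,(30,80,40),(60,255,200)); g[:, :330]=0;g[:,370:]=0
M=cv2.moments(g,True); u,v=M['m10']/M['m00'],M['m01']/M['m00']; C=ray(u,v,.0605,K,E);print('green',u,v,M['m00'],C.round(4))
roi=np.zeros(z.shape,bool); roi[90:225,215:385]=1
m=roi&(z>.056)&(z<.064)&(np.hypot(W[...,0]-C[0],W[...,1]-C[1])<.035); print('cubetop',m.sum(),mar(W[m][:,:2]))
m=(roi&(z>.007)).astype(np.uint8); n,l,s,c=cv2.connectedComponentsWithStats(m); k=1+s[1:,4].argmax(); m=l==k
print('clamp all',s[k],mar(W[m][:,:2])); mb=m&(z<.0165); print('base',mb.sum(),mar(W[mb][:,:2]))
hh=np.where(m,z,0)
# tall points
for lo,hi in((.017,.03),(.03,.045),(.045,.056),(.056,.08)):
    q=m&(z>lo)&(z<hi);print(lo,q.sum(),np.nanmean(W[q],0).round(4))
print((z[108:140:2,226:270:3]*1000).round(0).astype(int))
for n in('scene','side'):
    f=np.load(n+"0.npz");S=cloud(f['d'],f['K'],f['E']);g=cv2.cvtColor(f['p'],cv2.COLOR_BGR2GRAY)
    q=(g<75)&(S[...,0]>.54)&(S[...,0]<.69)&(S[...,1]>-.25)&(S[...,1]<-.1)&(S[...,2]<.02)
    n_,l,s,c=cv2.connectedComponentsWithStats(q.astype(np.uint8));k=1+s[1:,4].argmax();q=l==k
    cn=max(cv2.findContours(q.astype(np.uint8),0,1)[0],key=cv2.contourArea)[:,0]
    P=np.array([ray(a,b,.003,f['K'],f['E'])[:2] for a,b in cn]);print(n,s[k],mar(P))
E
```

```text
green 348.53698630136984 196.38082191780822 365.0 [ 0.5602 -0.0196  0.0605]
cubetop 1160 (array([560.7, -19.8]), array([35.8, 39.9]), 55.1, [[534.0, -23.0], [567.0, -46.0], [587.0, -17.0], [555.0, 6.0]])
clamp all [ 226   92  154  131 7894] (array([510.4,  12.2]), array([ 58.1, 188.4]), 55.1, [[417.0, 42.0], [571.0, -66.0], [604.0, -18.0], [450.0, 90.0]])
base 3110 (array([510.4,  12.2]), array([ 58.1, 188.4]), 55.1, [[417.0, 42.0], [571.0, -66.0], [604.0, -18.0], [450.0, 90.0]])
0.017 358 [0.5104 0.0162 0.0248]
0.03 854 [0.5    0.0251 0.0396]
0.045 1666 [0.5174 0.0093 0.0501]
0.056 1898 [0.5283 0.0023 0.061 ]
[[                  -1                   -1                   -1
                     0                    0                   11
                    12                   12                   12
                    12                   12                   12
                    13                   12                   13]
 [                   0                    1                   -1
                     0                    0                   12
                    13    
[... 4396 characters left out ...]
        58]
 [                   0                   -1                   12
                    13                   13                   12
                    14                   13 -9223372036854775808
                    13                   52                   64
                    65                   63                   60]]
scene [359 224  34  26 713] (array([ 622.7, -187.2]), array([70.4, 64. ]), 43.9, [[575.0, -189.0], [619.0, -235.0], [670.0, -186.0], [626.0, -140.0]])
side [339 234  38  28 826] (array([ 618.2, -184.3]), array([68.6, 71.9]), 47.3, [[569.0, -185.0], [621.0, -234.0], [668.0, -183.0], [615.0, -135.0]])<stdin>:16: RuntimeWarning: invalid value encountered in cast
```

```bash
python3 - <<'E'
from h import *
f=np.load("wrist0.npz"); K,E=f['K'],f['E']; W=cloud(f['d'],K,E)
print('screw', ray(237,119.5,.046,K,E).round(4))
A=[W.reshape(-1,3)]
for n in('scene','side'):
    g=np.load(n+"0.npz"); A.append(cloud(g['d'],g['K'],g['E']).reshape(-1,3))
for a in A:
    a=a[~np.isnan(a[:,0])]; a=a[(a[:,2]<.2)]
    for nm,c in(('screw',(.4416,.0602)),('cube',(.560,-.021)),('tray',(.620,-.186))):
        d=np.hypot(a[:,0]-c[0],a[:,1]-c[1])
        for lo in (.075,.11,.14): 
            q=a[(a[:,2]>lo)]; dd=d[a[:,2]>lo]; i=dd.argmin(); print(nm,lo,dd[i].round(3),q[i].round(3),end=' | ')
        print()
E
```

```text
screw [0.4418 0.0606 0.046 ]
screw 0.075 0.097 [ 0.393 -0.024  0.085] | screw 0.11 0.099 [ 0.398 -0.028  0.11 ] | screw 0.14 0.103 [ 0.404 -0.036  0.167] | 
cube 0.075 0.085 [ 0.515 -0.093  0.08 ] | cube 0.11 0.087 [ 0.519 -0.098  0.111] | cube 0.14 0.105 [ 0.512 -0.115  0.169] | 
tray 0.075 0.083 [ 0.55  -0.141  0.117] | tray 0.11 0.083 [ 0.55  -0.141  0.117] | tray 0.14 0.088 [ 0.534 -0.169  0.14 ] | 
screw 0.075 0.104 [ 0.393 -0.032  0.121] | screw 0.11 0.104 [ 0.393 -0.032  0.121] | screw 0.14 0.107 [ 0.403 -0.039  0.174] | 
cube 0.075 0.107 [ 0.505 -0.113  0.168] | cube 0.11 0.107 [ 0.505 -0.113  0.168] | cube 0.14 0.107 [ 0.505 -0.113  0.168] | 
tray 0.075 0.089 [ 0.533 -0.171  0.173] | tray 0.11 0.089 [ 0.533 -0.171  0.173] | tray 0.14 0.089 [ 0.533 -0.171  0.173] | 
screw 0.075 0.105 [ 0.404 -0.038  0.174] | screw 0.11 0.105 [ 0.404 -0.038  0.174] | screw 0.14 0.105 [ 0.404 -0.038  0.174] | 
cube 0.075 0.108 [ 0.501 -0.112  0.168] | cube 0.11 0.108 [ 0.501 -0.112  0.168] | cube 0.14 0.108 [ 0.501 -0.112  0.168] | 
tray 0.075 0.089 [ 0.532 -0.172  0.171] | tray 0.11 0.089 [ 0.532 -0.172  0.171] | tray 0.14 0.089 [ 0.532 -0.172  0.171] |
```

servo_tool(plan=[{"jaw":1,"travel":[2,-2.8,0],"twist":0},{"jaw":1,"travel":[2,-2.8,0],"twist":0},{"jaw":1,"travel":[2,-2.7,0],"twist":0},{"jaw":1,"travel":[0,0,2],"twist":-8},{"jaw":1,"travel":[0,0,2],"twist":-8}], grip_force=20)

```text
clock: 0.65
position: [0.4417, 0.0605, 0.1913]
ee_rot: [1.881, 2.514, 0.001]
contact_force: [0.4, -0.2, -0.4]
opening: 0.144
grip_force: 0.0
```

servo_tool(plan=[{"jaw":1,"travel":[0,0,2],"twist":-8},{"jaw":1,"travel":[0,0,2],"twist":-8},{"jaw":1,"travel":[0,0,2],"twist":-8},{"jaw":1,"travel":[0,0,2],"twist":-8},{"jaw":1,"travel":[0,0,2],"twist":-7}])

```text
clock: 1.15
position: [0.4418, 0.06, 0.0904]
ee_rot: [-0.936, -2.999, 0.0]
contact_force: [0.7, -1.0, -0.4]
opening: -0.002
grip_force: 0.0
```

servo_tool(plan=[{"jaw":1,"travel":[0,0,1.5],"twist":0},{"jaw":1,"travel":[0,0,1.3],"twist":0},{"jaw":1,"travel":[0,0,0.8],"twist":0},{"jaw":1,"travel":[0,0,0.2],"twist":0},{"jaw":1,"travel":[0,0,0],"twist":0}])

```text
clock: 1.65
position: [0.4421, 0.06, 0.0534]
ee_rot: [0.945, 2.996, -0.0]
contact_force: [0.1, 0.8, -0.2]
opening: -0.0
grip_force: 0.0
```

servo_tool(plan=[{"jaw":1,"travel":[0,0,0.1],"twist":0},{"jaw":1,"travel":[0,0,0.1],"twist":0},{"jaw":1,"travel":[0,0,0.1],"twist":0},{"jaw":1,"travel":[0,0,0.1],"twist":0},{"jaw":1,"travel":[0,0,0],"twist":0}])

```text
clock: 2.15
position: [0.442, 0.06, 0.0492]
ee_rot: [-0.945, -2.996, 0.0]
contact_force: [0.2, -0.2, 0.4]
opening: 0.004
grip_force: 0.0
```

servo_tool(plan=[{"jaw":1,"travel":[0,0,0.05],"twist":0},{"jaw":1,"travel":[0,0,0.05],"twist":0},{"jaw":1,"travel":[0,0,0.05],"twist":0},{"jaw":1,"travel":[0,0,0.05],"twist":0},{"jaw":1,"travel":[0,0,0],"twist":0}])

```text
clock: 2.65
position: [0.442, 0.06, 0.0472]
ee_rot: [-0.945, -2.996, 0.0]
contact_force: [-1.1, 0.4, 0.0]
opening: -0.001
grip_force: 0.0
```

servo_tool(plan=[{"jaw":1,"travel":[0,0,0.05],"twist":0},{"jaw":1,"travel":[0,0,0.05],"twist":0},{"jaw":1,"travel":[0,0,0],"twist":0},{"jaw":1,"travel":[0,0,0],"twist":0},{"jaw":1,"travel":[0,0,0],"twist":0}])

```text
clock: 3.15
position: [0.442, 0.06, 0.0463]
ee_rot: [0.945, 2.996, 0.0]
contact_force: [-0.0, -0.3, -0.4]
opening: -0.001
grip_force: 0.0
```

servo_tool(plan=[{"jaw":1,"travel":[0,0,0.05],"twist":0},{"jaw":1,"travel":[0,0,0.05],"twist":0},{"jaw":1,"travel":[0,0,0],"twist":0},{"jaw":1,"travel":[0,0,0],"twist":0},{"jaw":1,"travel":[0,0,0],"twist":0}])

```text
clock: 3.65
position: [0.442, 0.06, 0.0453]
ee_rot: [0.945, 2.996, 0.0]
contact_force: [0.6, -0.7, -0.7]
opening: 0.001
grip_force: 0.0
```

servo_tool(plan=[{"jaw":1,"travel":[0,0,0.05],"twist":0},{"jaw":1,"travel":[0,0,0.05],"twist":0},{"jaw":1,"travel":[0,0,0],"twist":0},{"jaw":1,"travel":[0,0,0],"twist":0},{"jaw":1,"travel":[0,0,0],"twist":0}])

```text
clock: 4.15
position: [0.4422, 0.0599, 0.0447]
ee_rot: [0.944, 2.996, 0.0]
contact_force: [-2.2, -0.0, 6.9]
opening: 0.001
grip_force: 3.1
```

servo_tool(plan=[{"jaw":1,"travel":[0,0,0.05],"twist":0},{"jaw":1,"travel":[0,0,0.05],"twist":0},{"jaw":1,"travel":[0,0,0.05],"twist":0},{"jaw":1,"travel":[0,0,0.05],"twist":0},{"jaw":1,"travel":[0,0,0],"twist":0}])

```text
clock: 4.65
position: [0.4427, 0.0597, 0.043]
ee_rot: [0.944, 2.994, -0.0]
contact_force: [-0.5, -2.6, 8.5]
opening: 0.002
grip_force: 3.5
```

servo_tool(plan=[{"jaw":1,"travel":[0,0,0.05],"twist":0},{"jaw":1,"travel":[0,0,0.05],"twist":0},{"jaw":1,"travel":[0,0,0.05],"twist":0},{"jaw":1,"travel":[0,0,0.05],"twist":0},{"jaw":1,"travel":[0,0,0],"twist":0}])

```text
clock: 5.15
position: [0.4431, 0.0596, 0.0411]
ee_rot: [0.944, 2.993, 0.0]
contact_force: [0.2, -0.7, 6.9]
opening: 0.0
grip_force: 3.5
```

servo_tool(plan=[{"jaw":1,"travel":[0,0,0.04],"twist":0},{"jaw":1,"travel":[0,0,0.04],"twist":0},{"jaw":1,"travel":[0,0,0.04],"twist":0},{"jaw":1,"travel":[0,0,0],"twist":0},{"jaw":1,"travel":[0,0,0],"twist":0}])

```text
clock: 5.65
position: [0.4434, 0.0595, 0.0401]
ee_rot: [0.943, 2.993, 0.0]
contact_force: [0.1, -2.6, 10.1]
opening: -0.0
grip_force: 4.1
```

```bash
python3 - <<'E'
from workcell import bot, optics
import cv2, numpy as np
print(bot.state()['position'],bot.state()['contact_force'])
c=optics.get_calibration("wrist"); p,d=optics.get_image("wrist")
cv2.imwrite("pics/w1.png",p); np.savez("w1.npz",p=p,d=d,K=c["camera_matrix"],E=c["extrinsics"])
E
```

```text
[0.44344929 0.05946501 0.04011159] [ 0.12946907 -2.56273543 10.05009081]
```

View pics/w1.png

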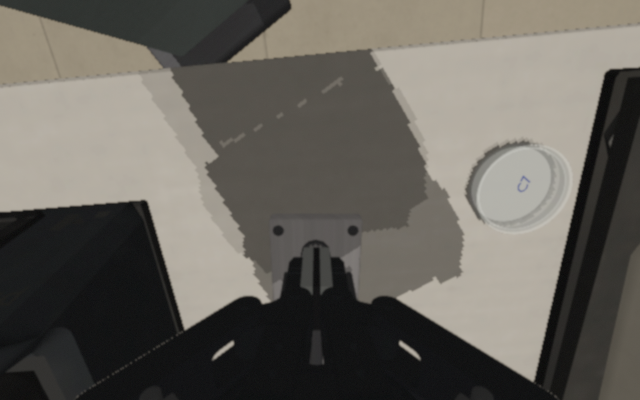

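The view shows the fingertips centred on the screw, about (316,250), symmetric between the two base screws at (278,231) and (352,231). I'll press slightly further, then hold.

servo_tool(plan=[{"jaw":1,"travel":[0,0,0.03],"twist":0},{"jaw":1,"travel":[0,0,0.02],"twist":0},{"jaw":1,"travel":[0,0,0],"twist":0},{"jaw":1,"travel":[0,0,0],"twist":0},{"jaw":1,"travel":[0,0,0],"twist":0}])

```text
clock: 6.2
position: [0.4436, 0.0594, 0.0397]
ee_rot: [0.943, 2.992, 0.0]
contact_force: [1.4, -3.8, 10.1]
opening: 0.003
grip_force: 4.3
```

servo_tool(plan=[{"jaw":1,"travel":[0,0,0],"twist":0},{"jaw":1,"travel":[0,0,0],"twist":0},{"jaw":1,"travel":[0,0,0],"twist":0},{"jaw":1,"travel":[0,0,0],"twist":0},{"jaw":1,"travel":[0,0,0],"twist":0}])

```text
clock: 6.7
position: [0.4435, 0.0594, 0.0397]
ee_rot: [0.943, 2.992, 0.0]
contact_force: [1.1, -2.5, 9.0]
opening: -0.002
grip_force: 4.3
```

servo_tool(plan=[{"jaw":1,"travel":[0,0,0],"twist":0},{"jaw":1,"travel":[0,0,0],"twist":0},{"jaw":1,"travel":[0,0,0],"twist":0},{"jaw":1,"travel":[0,0,0],"twist":0},{"jaw":1,"travel":[0,0,0],"twist":0}])

```text
clock: 7.2
position: [0.4435, 0.0594, 0.0397]
ee_rot: [0.943, 2.992, 0.0]
contact_force: [1.1, -4.0, 9.4]
opening: 0.004
grip_force: 4.3
```

servo_tool(plan=[{"jaw":1,"travel":[0,0,0],"twist":0},{"jaw":1,"travel":[0,0,0],"twist":0},{"jaw":1,"travel":[0,0,0],"twist":0},{"jaw":1,"travel":[0,0,0],"twist":0},{"jaw":1,"travel":[0,0,0],"twist":0}])

```text
clock: 7.7
position: [0.4436, 0.0594, 0.0397]
ee_rot: [0.943, 2.992, 0.0]
contact_force: [0.1, -3.6, 9.7]
opening: 0.001
grip_force: 4.3
```

servo_tool(plan=[{"jaw":1,"travel":[0,0,0],"twist":0},{"jaw":1,"travel":[0,0,0],"twist":0},{"jaw":1,"travel":[0,0,0],"twist":0},{"jaw":1,"travel":[0,0,0],"twist":0},{"jaw":1,"travel":[0,0,0],"twist":0}])

```text
clock: 8.2
position: [0.4436, 0.0594, 0.0397]
ee_rot: [0.943, 2.992, 0.0]
contact_force: [1.8, -2.6, 9.2]
opening: -0.0
grip_force: 4.3
```

servo_tool(plan=[{"jaw":1,"travel":[0,0,0],"twist":0},{"jaw":1,"travel":[0,0,0],"twist":0},{"jaw":1,"travel":[0,0,0],"twist":0},{"jaw":1,"travel":[0,0,0],"twist":0},{"jaw":1,"travel":[0,0,0],"twist":0}])

```text
clock: 8.7
position: [0.4435, 0.0594, 0.0397]
ee_rot: [0.943, 2.992, 0.0]
contact_force: [1.7, -4.0, 9.4]
opening: 0.006
grip_force: 4.3
```

servo_tool(plan=[{"jaw":1,"travel":[0,0,0],"twist":0},{"jaw":1,"travel":[0,0,0],"twist":0},{"jaw":1,"travel":[0,0,0],"twist":0},{"jaw":1,"travel":[0,0,0],"twist":0},{"jaw":1,"travel":[0,0,0],"twist":0}])

```text
clock: 9.2
position: [0.4435, 0.0594, 0.0397]
ee_rot: [0.943, 2.992, 0.0]
contact_force: [0.6, -3.3, 9.4]
opening: 0.001
grip_force: 4.3
```

servo_tool(plan=[{"jaw":1,"travel":[0,0,0],"twist":0},{"jaw":1,"travel":[0,0,0],"twist":0},{"jaw":1,"travel":[0,0,0],"twist":0},{"jaw":1,"travel":[0,0,0],"twist":0},{"jaw":1,"travel":[0,0,0],"twist":0}])

```text
clock: 9.7
position: [0.4436, 0.0594, 0.0397]
ee_rot: [0.943, 2.992, 0.0]
contact_force: [1.1, -3.9, 9.8]
opening: -0.002
grip_force: 4.3
```

servo_tool(plan=[{"jaw":1,"travel":[0,0,0],"twist":0},{"jaw":1,"travel":[0,0,0],"twist":0},{"jaw":1,"travel":[0,0,0],"twist":0},{"jaw":1,"travel":[0,0,0],"twist":0},{"jaw":1,"travel":[0,0,0],"twist":0}])

```text
clock: 10.2
position: [0.4435, 0.0594, 0.0397]
ee_rot: [0.943, 2.992, 0.0]
contact_force: [1.2, -3.5, 9.1]
opening: -0.001
grip_force: 4.3
```

servo_tool(plan=[{"jaw":1,"travel":[0,0,-1],"twist":0},{"jaw":1,"travel":[0,0,-3.5],"twist":0},{"jaw":1,"travel":[0,0,-4.5],"twist":0},{"jaw":1,"travel":[0,0,-4.5],"twist":0},{"jaw":1,"travel":[-3,0,-4.5],"twist":0}])

```text
clock: 10.7
position: [0.4632, 0.0452, 0.2179]
ee_rot: [-0.942, -2.997, -0.001]
contact_force: [1.2, -0.6, -0.4]
opening: 0.002
grip_force: 0.0
```

servo_tool(plan=[{"jaw":1,"travel":[-4,-0.4,0],"twist":0},{"jaw":1,"travel":[-4,-0.4,0],"twist":0},{"jaw":1,"travel":[-4,-0.4,0],"twist":0},{"jaw":1,"travel":[-2.5,0,0],"twist":0},{"jaw":1,"travel":[0,0,0],"twist":0}])

```text
clock: 11.2
position: [0.5778, -0.0507, 0.2146]
ee_rot: [-0.947, -2.995, 0.0]
contact_force: [-0.6, 0.7, -0.2]
opening: 0.003
grip_force: 0.0
```

```bash
python3 - <<'E'
from workcell import bot, optics
import cv2, numpy as np
print(bot.state()['position'],bot.state()['contact_force'])
c=optics.get_calibration("wrist"); p,d=optics.get_image("wrist")
cv2.imwrite("pics/w2.png",p); np.savez("w2.npz",p=p,d=d,K=c["camera_matrix"],E=c["extrinsics"])
E
```

```text
[ 0.57779021 -0.05069141  0.21456719] [-0.58908842  0.68548005 -0.23706467]
```

View pics/w2.png

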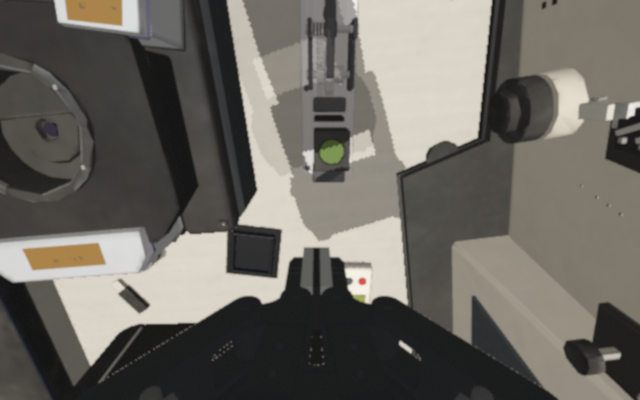

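The view shows the cube's green dot at (332,152) and a visible gap between the cube and the jaw at (330,118). The tray is fully visible at (254,250). I'll measure the jaw gap, cube and tray.

```bash
python3 - <<'E'
from h import *
f=np.load("w2.npz"); K,E,p=f['K'],f['E'],f['p']; W=cloud(f['d'],K,E); z=W[...,2]
def mar(P): 
    r=cv2.minAreaRect((P*1000).astype(np.float32)); return np.round(r[0],1),np.round(r[1],1),round(r[2],1),cv2.boxPoints(r).round(0).tolist()
hsv=cv2.cvtColor(p,cv2.COLOR_BGR2HSV)
g=cv2.inRange(hsv,(30,80,40),(60,255,200)); g[:, :310]=0;g[:,355:]=0;g[180:]=0
M=cv2.moments(g,True); u,v=M['m10']/M['m00'],M['m01']/M['m00']; C=ray(u,v,.0605,K,E);print('green',u,v,C.round(4))
R=np.array([[-.820,.572],[-.572,-.820]])
m=(z>.056)&(z<.066)&(np.hypot(W[...,0]-C[0],W[...,1]-C[1])<.028);m[:95]=0;print('cube',m.sum(),mar(W[m][:,:2]))
cx=(W[...,:2]-C[:2])@R[0]*1000; 
for r in range(90,182,3): print(r,cx[r,332].round(0),(z[r,332]*1000).round(0),end='; ')
gr=cv2.cvtColor(p,cv2.COLOR_BGR2GRAY); roi=np.zeros(gr.shape,np.uint8); roi[215:290,220:290]=1
t=((gr<80)&(roi>0)&(z<.02)).astype(np.uint8); n,l,s,c=cv2.connectedComponentsWithStats(t);k=1+s[1:,4].argmax();print('\ntray comp',s[k])
cn=max(cv2.findContours((l==k).astype(np.uint8),0,1)[0],key=cv2.contourArea)[:,0]
print('flange',mar(np.array([ray(a,b,.003,K,E)[:2] for a,b in cn])))
q=(z>.0075)&(z<.02)&(roi>0)&(np.hypot(W[...,0]-.62,W[...,1]+.186)<.05); print('rim',q.sum(),mar(W[q][:,:2]),np.median(z[q]))
a=cv2.resize(p[215:290,215:295],(640,600),interpolation=cv2.INTER_CUBIC); cv2.imwrite('pics/t2.png',cv2.convertScaleAbs(a,alpha=2))
E
```

```text
green 331.30801687763716 151.4620253164557 [ 0.5601 -0.0198  0.0605]
cube 1484 (array([560.7, -19.3]), array([35.6, 39.6]), 54.8, [[534.0, -22.0], [567.0, -45.0], [587.0, -16.0], [555.0, 7.0]])
90 57.0 48.0; 93 54.0 42.0; 96 51.0 11.0; 99 49.0 53.0; 102 46.0 53.0; 105 43.0 52.0; 108 41.0 51.0; 111 38.0 51.0; 114 33.0 11.0; 117 32.0 51.0; 120 29.0 50.0; 123 23.0 13.0; 126 20.0 13.0; 129 19.0 39.0; 132 18.0 58.0; 135 16.0 61.0; 138 13.0 59.0; 141 10.0 60.0; 144 7.0 60.0; 147 4.0 59.0; 150 1.0 60.0; 153 -2.0 60.0; 156 -5.0 60.0; 159 -7.0 61.0; 162 -11.0 60.0; 165 -13.0 62.0; 168 -17.0 60.0; 171 -20.0 61.0; 174 -25.0 53.0; 177 -28.0 51.0; 180 -31.0 53.0; 
tray comp [ 227  225   54   52 2339]
flange (array([ 619.5, -181.8]), array([66.4, 70.5]), 47.7, [[571.0, -183.0], [623.0, -230.0], [668.0, -181.0], [616.0, -134.0]])
rim 544 (array([ 620.5, -182.2]), array([54.1, 58.8]), 48.0, [[581.0, -183.0], [624.0, -222.0], [660.0, -182.0], [617.0, -142.0]]) 0.010802392516774064
```

View pics/t2.png

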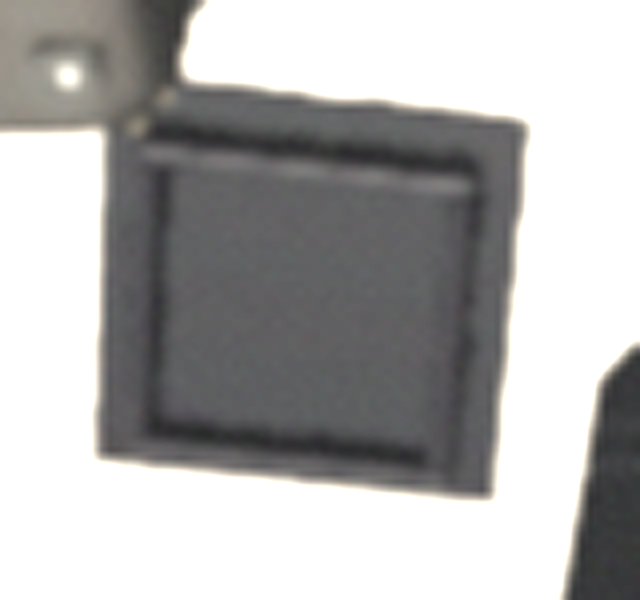

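The jaw is back: its rear face is about 51 mm from the cube centre, against 39 mm before. The crop shows the whole tray. Its rim measures 59 x 54 mm, so the centre is (0.620, -0.182) and its long axis lies at 138°.

servo_tool(plan=[{"jaw":0.25,"travel":[1.6,0.8,2],"twist":0},{"jaw":0.25,"travel":[1.6,0.75,2],"twist":0},{"jaw":0.25,"travel":[0,0,3],"twist":0},{"jaw":0.25,"travel":[0,0,3],"twist":0},{"jaw":0.25,"travel":[0,0,2],"twist":0}])

```text
clock: 11.75
position: [0.5577, -0.0167, 0.0938]
ee_rot: [-0.942, -2.994, 0.0]
contact_force: [0.3, 0.6, 0.7]
opening: 0.745
grip_force: 0.0
```

servo_tool(plan=[{"jaw":0.25,"travel":[0,0,0],"twist":0},{"jaw":0.25,"travel":[0,0,0],"twist":0},{"jaw":0.25,"travel":[0,0,0],"twist":0},{"jaw":0.25,"travel":[0,0,0],"twist":0},{"jaw":0.25,"travel":[0,0,0],"twist":0}])

```text
clock: 12.25
position: [0.5595, -0.0179, 0.096]
ee_rot: [0.944, 2.995, 0.0]
contact_force: [0.7, 0.0, 0.2]
opening: 0.753
grip_force: 0.0
```

servo_tool(plan=[{"jaw":0.25,"travel":[-0.15,-0.08,1.5],"twist":0},{"jaw":0.25,"travel":[0,0,2],"twist":0},{"jaw":0.25,"travel":[0,0,1.8],"twist":0},{"jaw":0.25,"travel":[0,0,1.35],"twist":0},{"jaw":0.25,"travel":[0,0,0],"twist":0}])

```text
clock: 12.75
position: [0.5593, -0.0192, 0.0273]
ee_rot: [-0.944, -2.993, 0.0]
contact_force: [-0.7, 0.2, 1.0]
opening: 0.751
grip_force: 0.0
```

servo_tool(plan=[{"jaw":0.3,"travel":[0,0,0],"twist":0},{"jaw":0.35,"travel":[0,0,0],"twist":0},{"jaw":0.4,"travel":[0,0,0],"twist":0},{"jaw":0.45,"travel":[0,0,0],"twist":0},{"jaw":0.5,"travel":[0,0,0],"twist":0}])

```text
clock: 13.25
position: [0.5602, -0.0194, 0.029]
ee_rot: [0.945, 2.996, 0.0]
contact_force: [0.1, 0.5, -0.1]
opening: 0.504
grip_force: 0.0
```

servo_tool(plan=[{"jaw":0.53,"travel":[0,0,0],"twist":0},{"jaw":0.56,"travel":[0,0,0],"twist":0},{"jaw":0.6,"travel":[0,0,0],"twist":0},{"jaw":0.7,"travel":[0,0,0],"twist":0},{"jaw":0.8,"travel":[0,0,0],"twist":0}])

```text
clock: 13.75
position: [0.5601, -0.0194, 0.0288]
ee_rot: [0.945, 2.996, 0.0]
contact_force: [-0.9, 1.0, 2.1]
opening: 0.414
grip_force: 20.8
```

servo_tool(plan=[{"jaw":1,"travel":[0,0,0],"twist":0},{"jaw":1,"travel":[0,0,0],"twist":0},{"jaw":1,"travel":[0,0,0],"twist":0},{"jaw":1,"travel":[0,0,0],"twist":0},{"jaw":1,"travel":[0,0,0],"twist":0}])

```text
clock: 14.25
position: [0.5601, -0.0194, 0.0288]
ee_rot: [0.945, 2.996, -0.0]
contact_force: [-0.8, 0.7, 3.1]
opening: 0.42
grip_force: 20.9
```

servo_tool(plan=[{"jaw":1,"travel":[0,0,-0.5],"twist":0},{"jaw":1,"travel":[0,0,-1.5],"twist":0},{"jaw":1,"travel":[0,0,-2.5],"twist":0},{"jaw":1,"travel":[0,0,-2.5],"twist":0},{"jaw":1,"travel":[0,0,-2.5],"twist":0}], grip_force=30)

```text
clock: 14.75
position: [0.5599, -0.0193, 0.1246]
ee_rot: [-0.945, -2.996, 0.0]
contact_force: [-0.8, -0.3, -2.1]
opening: 0.416
grip_force: 30.2
```

servo_tool(plan=[{"jaw":1,"travel":[-2,-1.4,0],"twist":0},{"jaw":1,"travel":[-3.2,-2.2,0],"twist":0},{"jaw":1,"travel":[-3.6,-2.5,0],"twist":0},{"jaw":1,"travel":[-3.2,-2.2,0],"twist":0},{"jaw":1,"travel":[-2.28,-1.6,0],"twist":0}])

```text
clock: 15.25
position: [0.6205, -0.1848, 0.1235]
ee_rot: [-0.947, -2.996, 0.0]
contact_force: [0.3, 0.3, -1.1]
opening: 0.421
grip_force: 30.2
```

servo_tool(plan=[{"jaw":1,"travel":[0,0,0],"twist":3.5},{"jaw":1,"travel":[0,0,0],"twist":3.5},{"jaw":1,"travel":[0,0,0],"twist":0},{"jaw":1,"travel":[0,0,0],"twist":0},{"jaw":1,"travel":[0,0,0],"twist":0}])

```text
clock: 15.75
position: [0.6203, -0.1822, 0.1237]
ee_rot: [-1.124, -2.934, -0.0]
contact_force: [0.1, -0.8, -0.3]
opening: 0.417
grip_force: 30.2
```

```bash
python3 - <<'E'
from workcell import bot, optics
from h import *
s=bot.state(); print(s['position'],s['ee_rot'])
import cv2
for n in("wrist","side"):
    c=optics.get_calibration(n); p,d=optics.get_image(n); K,E=c["camera_matrix"],c["extrinsics"]
    if n=="wrist":
        cv2.imwrite("pics/w3.png",p); hsv=cv2.cvtColor(p,cv2.COLOR_BGR2HSV)
        W=cloud(d,K,E); q=(np.hypot(W[...,0]-s['position'][0],W[...,1]-s['position'][1])<.06)&(W[...,2]<.02)
        print(q.sum(),np.nanmean(W[q],0))
E
```

```text
[ 0.6202503  -0.18220461  0.12374281] [-1.12371079e+00 -2.93372972e+00 -2.07737071e-05]
11067 [ 0.61215688 -0.17494656  0.00241044]
```

View pics/w3.png

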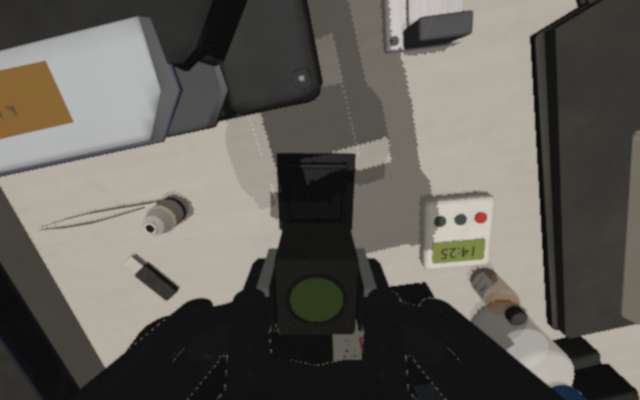

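The view shows the cube held with its green dot at (316,299). The tray beyond it at (316,190) is parallel and centred in line. I'll lower the cube now.

servo_tool(plan=[{"jaw":1,"travel":[0,0,2],"twist":0},{"jaw":1,"travel":[0,0,2.5],"twist":0},{"jaw":1,"travel":[0,0,2.5],"twist":0},{"jaw":1,"travel":[0,0,1.5],"twist":0},{"jaw":1,"travel":[0,0,0.5],"twist":0}])

```text
clock: 16.35
position: [0.6197, -0.182, 0.0322]
ee_rot: [-1.124, -2.931, -0.0]
contact_force: [1.4, -0.2, -0.4]
opening: 0.414
grip_force: 30.2
```

servo_tool(plan=[{"jaw":1,"travel":[0,0,0.3],"twist":0},{"jaw":1,"travel":[0,0,0.3],"twist":0},{"jaw":1,"travel":[0,0,0.3],"twist":0},{"jaw":1,"travel":[0,0,0.3],"twist":0},{"jaw":1,"travel":[0,0,0],"twist":0}])

```text
clock: 16.85
position: [0.6202, -0.1823, 0.0215]
ee_rot: [-1.126, -2.933, -0.0]
contact_force: [-0.1, -0.1, -0.9]
opening: 0.419
grip_force: 30.2
```

servo_tool(plan=[{"jaw":1,"travel":[0,0,0.2],"twist":0},{"jaw":1,"travel":[0,0,0.2],"twist":0},{"jaw":1,"travel":[0,0,0.2],"twist":0},{"jaw":1,"travel":[0,0,0.1],"twist":0},{"jaw":1,"travel":[0,0,0],"twist":0}])

```text
clock: 17.35
position: [0.6202, -0.1823, 0.0145]
ee_rot: [-1.126, -2.933, -0.0]
contact_force: [-0.2, -0.0, -0.9]
opening: 0.417
grip_force: 30.2
```

servo_tool(plan=[{"jaw":1,"travel":[0,0,0.05],"twist":0},{"jaw":1,"travel":[0,0,0.05],"twist":0},{"jaw":1,"travel":[0,0,0.05],"twist":0},{"jaw":1,"travel":[0,0,0],"twist":0},{"jaw":1,"travel":[0,0,0],"twist":0}])

```text
clock: 17.85
position: [0.6203, -0.1824, 0.0132]
ee_rot: [1.126, 2.933, -0.0]
contact_force: [-0.3, -0.4, -1.4]
opening: 0.418
grip_force: 30.2
```

servo_tool(plan=[{"jaw":1,"travel":[0,0,0.04],"twist":0},{"jaw":1,"travel":[0,0,0.04],"twist":0},{"jaw":1,"travel":[0,0,0],"twist":0},{"jaw":1,"travel":[0,0,0],"twist":0},{"jaw":1,"travel":[0,0,0],"twist":0}])

```text
clock: 18.35
position: [0.6203, -0.1824, 0.0128]
ee_rot: [1.126, 2.933, -0.0]
contact_force: [-2.5, 1.0, 4.8]
opening: 0.414
grip_force: 30.9
```

Floor contact, at the expected height. I'll release slowly and lift straight up.

servo_tool(plan=[{"jaw":0.57,"travel":[0,0,0],"twist":0},{"jaw":0.53,"travel":[0,0,0],"twist":0},{"jaw":0.48,"travel":[0,0,0],"twist":0},{"jaw":0.42,"travel":[0,0,0],"twist":0},{"jaw":0.36,"travel":[0,0,0],"twist":0}])

```text
clock: 18.85
position: [0.6202, -0.1824, 0.0123]
ee_rot: [-1.126, -2.933, -0.0]
contact_force: [0.2, 0.4, -0.5]
opening: 0.636
grip_force: 0.0
```

servo_tool(plan=[{"jaw":0.3,"travel":[0,0,0],"twist":0},{"jaw":0.3,"travel":[0,0,0],"twist":0},{"jaw":0.3,"travel":[0,0,-0.5],"twist":0},{"jaw":0.3,"travel":[0,0,-1.5],"twist":0},{"jaw":0.3,"travel":[0,0,-2.5],"twist":0}])

```text
clock: 19.35
position: [0.6197, -0.1821, 0.0577]
ee_rot: [-1.125, -2.931, -0.0]
contact_force: [0.1, 0.2, 0.3]
opening: 0.702
grip_force: 0.0
```

servo_tool(plan=[{"jaw":0.3,"travel":[0,0,-3.5],"twist":0},{"jaw":0.3,"travel":[0,0,-4],"twist":0},{"jaw":0.3,"travel":[0,0,-4],"twist":0},{"jaw":0.3,"travel":[2.5,0,-2],"twist":0},{"jaw":0.3,"travel":[2.5,0,0],"twist":0}])

```text
clock: 19.85
position: [0.5838, -0.1492, 0.1971]
ee_rot: [1.124, 2.926, -0.001]
contact_force: [-0.1, -0.8, -0.1]
opening: 0.704
grip_force: 0.0
```

servo_tool(plan=[{"jaw":0.3,"travel":[0,0,0],"twist":0},{"jaw":0.3,"travel":[0,0,0],"twist":0},{"jaw":0.3,"travel":[0,0,0],"twist":0},{"jaw":0.3,"travel":[0,0,0],"twist":0},{"jaw":0.3,"travel":[0,0,0],"twist":0}])

```text
clock: 20.35
position: [0.5833, -0.1493, 0.1921]
ee_rot: [-1.126, -2.932, -0.0]
contact_force: [-0.1, 0.3, -0.3]
opening: 0.698
grip_force: 0.0
```

```bash
python3 - <<'E'
from workcell import bot, optics
from h import *
s=bot.state(); print(s['position'],s['contact_force'],s['grip_force'])
c=optics.get_calibration("wrist"); p,d=optics.get_image("wrist"); K,E=c["camera_matrix"],c["extrinsics"]
cv2.imwrite("pics/w4.png",p); W=cloud(d,K,E); z=W[...,2]
r0=np.hypot(W[...,0]-.620,W[...,1]+.182)
for lo,hi in((.039,.05),(.0075,.0145)):
    q=(r0<.045)&(z>lo)&(z<hi); r=cv2.minAreaRect((W[q][:,:2]*1000).astype(np.float32)); print(q.sum(),r,z[q].mean(),z[q].std())
E
```

```text
[ 0.58329818 -0.14928245  0.19207643] [-0.10348803  0.30288628 -0.29302288] 0.0
1217 ((621.2719116210938, -182.31011962890625), (35.52689743041992, 41.043880462646484), 47.22261047363281) 0.0441600777809684 0.0009863475922321494
572 ((620.4310913085938, -182.23696899414062), (53.96992492675781, 57.626739501953125), 47.84513854980469) 0.010791132049373651 0.001111760414338754
```

View pics/w4.png

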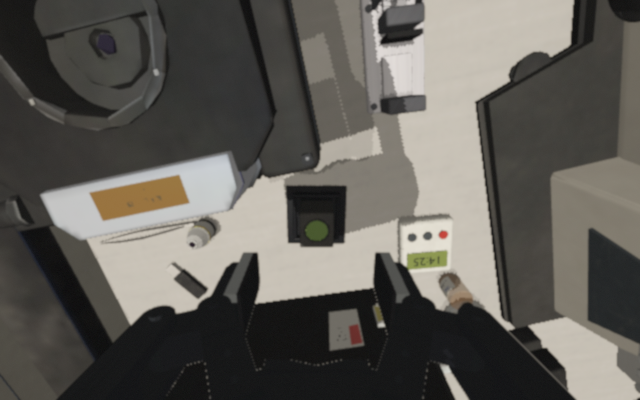

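The cube stands in the tray with its dot at (316,230). Its top is level at 44 mm and its centre is within 1 mm of the tray's. The timer and objective haven't moved, and the robot touches nothing. I'm handing it in.

```bash
python3 -c "
from workcell import bot
print(bot.job_done())"
```

```text
the job is handed in; nothing more can be done
None
```

I pressed the pawl down with about 10 N until the jaw was fully back, then stood the cube upright in the tray within about 1 mm of its centre, let it go, and handed the job in at about 20 s; no verdict came back.

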